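# Load the centrifuge carrier by lid colour

### The job

Gather the four white sample jars from the bench into the white carrier, standing each one upright in the pocket whose floor pad has the colour of its lid. Leave the two amber reagent bottles, whose lids have a black spot, standing where they are, and never let a jar or bottle tip over on the way.

Things in the scene. Friction and masses are not known exactly. Their poses are not given: they have to be found in the camera images.
- jar_red_mid (a point): Centre (half-way up, 42 mm above its underside) of the sample jar with the red lid: loose, upright round jar, 42 mm in diameter and 84 mm high, opaque white body, plain red lid as wide as the body, 85 to 170 g. Its z axis points up. It stands on the bench; at the start at least 25 mm is free all round it to its nearest neighbour.
- jar_yellow_mid (a point): Centre (half-way up, 42 mm above its underside) of the sample jar with the yellow lid: loose, upright round jar, 42 mm in diameter and 84 mm high, opaque white body, plain yellow lid as wide as the body, 85 to 170 g. Its z axis points up. It stands on the bench; at the start at least 25 mm is free all round it to its nearest neighbour.
- jar_green_mid (a point): Centre (half-way up, 42 mm above its underside) of the sample jar with the green lid: loose, upright round jar, 42 mm in diameter and 84 mm high, opaque white body, plain green lid as wide as the body, 85 to 170 g. Its z axis points up. It stands on the bench; at the start at least 25 mm is free all round it to its nearest neighbour.
- jar_blue_mid (a point): Centre (half-way up, 42 mm above its underside) of the sample jar with the blue lid: loose, upright round jar, 42 mm in diameter and 84 mm high, opaque white body, plain blue lid as wide as the body, 85 to 170 g. Its z axis points up. It stands on the bench; at the start at least 25 mm is free all round it to its nearest neighbour.
- pad_red: The red square pad (56 x 56 x 2 mm) on one pocket's floor; origin at the centre of its underside, 6 mm above the bench, so a jar stands 8 mm above the bench. x, y along the pocket's sides, z up. The carrier: a fixed white block, 190 x 190 x 24 mm high, four square pockets two by two at 92 mm pitch, each 60 mm wide, 18 mm deep, open above. Carrier and colours change places.
- pad_yellow: The yellow square pad (56 x 56 x 2 mm) on one pocket's floor; origin at the centre of its underside, 6 mm above the bench, so a jar stands 8 mm above the bench. x, y along the pocket's sides, z up. The carrier: a fixed white block, 190 x 190 x 24 mm high, four square pockets two by two at 92 mm pitch, each 60 mm wide, 18 mm deep, open above. Carrier and colours change places.
- pad_green: The green square pad (56 x 56 x 2 mm) on one pocket's floor; origin at the centre of its underside, 6 mm above the bench, so a jar stands 8 mm above the bench. x, y along the pocket's sides, z up. The carrier: a fixed white block, 190 x 190 x 24 mm high, four square pockets two by two at 92 mm pitch, each 60 mm wide, 18 mm deep, open above. Carrier and colours change places.
- pad_blue: The blue square pad (56 x 56 x 2 mm) on one pocket's floor; origin at the centre of its underside, 6 mm above the bench, so a jar stands 8 mm above the bench. x, y along the pocket's sides, z up. The carrier: a fixed white block, 190 x 190 x 24 mm high, four square pockets two by two at 92 mm pitch, each 60 mm wide, 18 mm deep, open above. Carrier and colours change places.
- amber_red_mid (a point): Look-alike: point on the axis, 42 mm above the underside, of a loose amber glass bottle, 46 mm in diameter, 84 mm high, with a narrower (38 mm) red lid with a black spot 20 mm wide in its middle. Not for the carrier. Also among the jars, unlisted and loose: a glass beaker 54 mm wide, 70 mm high, a flat round dish 54 mm wide, a grey timer 44 mm wide, 24 mm high.
- amber_blue_mid (a point): Look-alike: point on the axis, 42 mm above the underside, of a loose amber glass bottle, 46 mm in diameter, 84 mm high, with a narrower (38 mm) blue lid with a black spot 20 mm wide in its middle. Not for the carrier. Also among the jars, unlisted and loose: a glass beaker 54 mm wide, 70 mm high, a flat round dish 54 mm wide, a grey timer 44 mm wide, 24 mm high.

How it is judged:
At the end, for the whole second after the job is handed in: Each white jar stands upright (within 0.1 rad) and at rest on the pad of its lid's colour, its axis within 15 mm of the pad's centre and its middle 44 to 56 mm above the bench, released; both amber bottles are within 25 mm of where they began (horizontal distance between jar_red_mid and pad_red below 0.015 m and height (world z) of jar_red_mid between 0.044 and 0.056 m and angle between each of jar_red_mid, jar_yellow_mid, jar_green_mid, jar_blue_mid's own z axis and vertical below 0.1 rad and linear speed of each of jar_red, jar_yellow, jar_green, jar_blue below 0.02 m/s and horizontal distance between jar_yellow_mid and pad_yellow below 0.015 m and height (world z) of jar_yellow_mid between 0.044 and 0.056 m and horizontal distance between jar_green_mid and pad_green below 0.015 m and height (world z) of jar_green_mid between 0.044 and 0.056 m and horizontal distance between jar_blue_mid and pad_blue below 0.015 m and height (world z) of jar_blue_mid between 0.044 and 0.056 m and distance of each of amber_red_mid, amber_blue_mid from where it was at the start of the episode below 0.025 m); the robot touches nothing.
It fails at once if a sample jar or an amber bottle is tipped over (more than 0.7 rad) (angle between any of jar_red_mid, jar_yellow_mid, jar_green_mid, jar_blue_mid, amber_red_mid, amber_blue_mid's own z axis and vertical above 0.7 rad).
It fails at once if an amber bottle is moved by more than 25 mm (distance of any of amber_red_mid, amber_blue_mid from where it was at the start of the episode above 0.025 m).
It also fails if it takes over 102 s, if anything falls off the work surface, if the arm or the gripper's body presses on something with over 40 N, if the wrist force passes 120 N, or if a joint passes its speed limit or range.

### The arm

A 6-joint arm with a two-finger parallel gripper is mounted at the origin on the work surface. World frame = base frame: x ahead of the robot, y to its left, z up, the work surface at z = 0. Lengths are in m, angles in rad, forces in N, time in s.
With the tool pointing down it reaches from about 0.4 to 0.825 m from the base axis. Payload 7 kg.
Tool frame: the origin (TCP) lies between the finger pads; the fingertips stand 22 mm ahead of it and the grasp point (between the pads) lies 3 mm ahead of it (arm.tip_reach is the distance from the TCP to the fingertips, in m); z points along the fingers, y is the line along which they close (so a half turn about z gives the same grasp; the last joint's range is limited). The gripper opens to 88 mm and grips with 3 to 60 N. Pads are 19 mm wide; open, the fingers measure 130 mm over their backs; the gripper's body (78 mm by 193 mm) begins 47 mm behind the grasp point.
Start: joints at [1.491, 0.359, 0.012, 0, -1.224, -0.288], TCP at [0.243, 0.63, 0.249] pointing down, gripper open.
Joint ranges: [-3.07, 3.07], [-1.43, 2.12], [-1.02, 1.25], [-3.03, 1.67], [-3.05, -0], [-3.03, 3.03]. Speed limits (rad/s): [2.39, 2.39, 3.01, 3.14, 3.14, 3.14].

### API

Orientations are given as [roll, pitch, yaw] about the fixed x, y, z axes, in that order (R = Rz(yaw) Ry(pitch) Rx(roll)).
In Python, from station import arm, viewer gives the robot as it stands. The module is installed in compiled form; this text tells all that it offers.
- The arm moves only by the tool apply_moves, never from a script. Its argument "commands" is a list that holds one entry, the list of rows, each a list of 5 numbers: the closure, from -1 (fully open) to 1 (shut), then the shift along the world's x, y, z as a fraction of full scale, then the turn about the world's z as a fraction of full scale. In form: [[[fingers, tx, ty, tz, yaw], ...]]. A call has 1 to 12 rows; each row shifts and turns the commanded pose from where the row before left it; what a row does not reach is not made up. Full scale, the value 1, is 20 cm for a shift and pi rad for a turn. A row lasts 1/10 s, in which the tool goes at most 50 mm and 8.59 degrees, less where a joint would pass 70% of its speed; a pose out of reach is approached as far as the arm can. A call with a number of a shift or a turn outside -1 to 1 is refused whole. A call with a gripper value outside its range is refused whole. The fingers move at their own pace and stop on an object; "force" is the grip in N (left out, the last holds). Time passes only in rows, so rows that do not move let the fingers close. It gives the time, the measured TCP pose, the force, the opening and the grip force at its end, in the units of the state.
- arm.get_state(): the state, without advancing time (a new reading comes with each control period).
- viewer.grab_frame(name): name is "scene" or "top" or "wrist"; returns a dict with "image" (384x512x3 uint8, blue, green, red), "mtx" (3x3 intrinsics, pixels), "k1" (the pictures are not rectified: a ray, as slopes to the right and down, at radius r is drawn at 1 + k1 r^2 times it, then the intrinsics apply), "rvec" (rotation vector, rad) and "tvec" (3), from world to camera coordinates, as OpenCV has them. Camera axes: x right, y down, z forward; pixel columns grow to the right and rows downward; lengths in m; the calibration is good to about 2 mm. A picture is of the moment at which its call begins. There is no depth.
- arm.job_done(): hands the job in; it is judged then, once.
The state is a dict: "t": time; "q": joint angles; "qd": joint speeds; "joint_efforts": joint torques, N m; "eef_pos": TCP position; "ee_rot": TCP orientation; "force": force on the tool from outside, world axes, zero at the start; "moment": the same for the moment, N m; "width": finger opening in m; "gripper_force": force on a finger pad.
Only numpy, scipy, OpenCV 4.12 (cv2) and the standard library are available. Lean on these libraries where they do the work, as an engineer would, in place of code of your own. Each camera call takes 0.05 s, during which the arm holds its last target. There are 200 camera calls.

## Working session

There is one attempt and no reset: what is moved stays moved. The work goes in short steps, Python scripts to look and compute and a tool call to move; the robot and the scene stay as the last step left them, time stands still between calls to the robot, and variables do not carry over. Pictures are saved under pics/ and viewed, at most 14 in all, crops included, and the job is handed in when it is done.

Besides the shell and the picture viewer there is one more tool, called after "Request:" by a JSON object that holds its "fn" and its "kwargs", one argument or row to a line. apply_moves: Moves the arm, as the interface text tells. Shift numbers are shares of 20 cm and turn numbers shares of pi rad, none past 1 either way. Its arguments: {"type":"object","properties":{"commands":{"type":"array","items":{"type":"array","items":{"type":"array","items":{"type":"number"}}}},"force":{"type":"number"}},"required":["commands"]}

```bash
mkdir -p pics
cat > h.py <<'E'
import numpy as np, cv2
from station import arm, viewer
def ray(f,uv):
    k=float(np.ravel(f["k1"])[0])
    p=cv2.undistortPoints(np.array(uv,float).reshape(-1,1,2),np.array(f["mtx"]),np.array([k,0,0,0,0.]))[:,0]
    R,_=cv2.Rodrigues(np.array(f["rvec"],float)); t=np.array(f["tvec"],float).ravel()
    return -R.T@t, np.c_[p,np.ones(len(p))]@R
def onplane(f,uv,z):
    c,d=ray(f,uv); return c+d*((z-c[2])/d[:,2])[:,None]
E
python3 - <<'E'
from h import *
for n in("top","scene"):
    f=viewer.grab_frame(n); cv2.imwrite(f"pics/{n}0.png",f["image"]); print(n,f["k1"],ray(f,[[256,192]]))
s=arm.get_state(); print(s["t"],s["eef_pos"],s["ee_rot"],s["width"],arm.tip_reach)
E
```

```text
top -0.003748448027612816 (array([ 0.36768702, -0.03303539,  0.82967776]), array([[ 0.22653573, -0.00184314, -0.97403289]]))
scene 0.04541388900658234 (array([1.0942004 , 0.04888648, 0.72162949]), array([[-0.6162279 , -0.07731541, -0.78409745]]))
0.1 [0.24260996 0.62945358 0.24769848] [ 3.14006340e+00 -1.53760228e-04 -3.67910159e-01] 0.08779876357499904 0.022
```

View pics/top0.png

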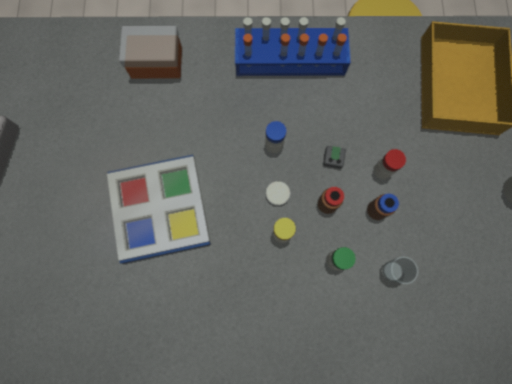

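View pics/scene0.png

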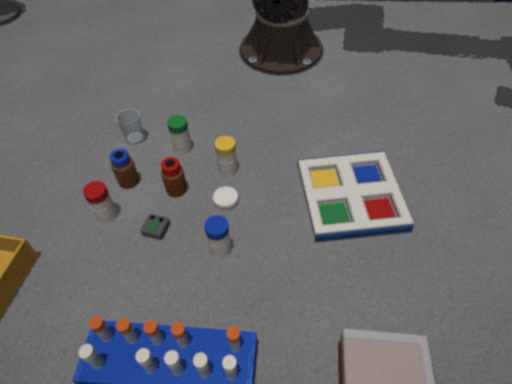

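The top view shows the carrier at about (158,207). Its pads are red (133,191), green (176,182), blue (139,232) and yellow (184,224). The jars are blue (276,131), yellow (285,229), green (343,259) and red (394,160). The ambers are red (333,198) and blue (386,205). The scene view shows the same layout.

```bash
cat >> h.py <<'E'
def blobs(img):
    h=cv2.cvtColor(img,cv2.COLOR_BGR2HSV); R={}
    for n,rs in dict(red=[(0,8),(172,180)],yellow=[(22,33)],green=[(50,80)],blue=[(105,128)]).items():
        m=sum(cv2.inRange(h,(a,110,70),(b,255,255)) for a,b in rs)
        k,_,st,c=cv2.connectedComponentsWithStats(cv2.morphologyEx(m.astype(np.uint8),cv2.MORPH_OPEN,np.ones((3,3))))
        R[n]=[]
        for i in range(1,k):
            if st[i][4]>60: R[n].append((c[i],st[i]))
    return R
E
python3 - <<'E'
from h import *
np.set_printoptions(precision=4,suppress=True)
f=viewer.grab_frame("top")
for n,l in blobs(f["image"]).items():
    for c,s in l:
        if not (100<c[1]<290 and 90<c[0]<450): continue
        z=.008 if c[0]<220 else .084
        p=onplane(f,[c,[s[0]-.5,c[1]],[s[0]+s[2]-.5,c[1]]],z)
        print(n,c,s[4],"xy",p[0,:2],"r",np.hypot(*p[0,:2]),"w",abs(p[1,1]-p[2,1]))
g=viewer.grab_frame("scene")
for n,l in blobs(g["image"]).items():
    for c,s in l:
        if 100<c[1]<260: print("scene",n,c,s[4],onplane(g,[c],.008 if c[0]>280 else .084)[0,:2])
# white dish, timer, beaker rough
print(onplane(f,[[278,194]],.01),onplane(f,[[335,156]],.024),onplane(f,[[395,273]],.03))
E
```

```text
red [394.8872 158.9525] 337 xy [ 0.6086 -0.3175] r 0.6864021622769667 w 0.04286690801856963
red [132.7775 189.7237] 427 xy [0.5654 0.2356] r 0.6125531073383669 w 0.05257383055859244
red [333.5081 196.2944] 248 xy [ 0.5315 -0.1885] r 0.5639050060724454 w 0.039811051400416075
yellow [183.2352 224.0761] 591 xy [0.4889 0.1223] r 0.5039193629016266 w 0.05586712047364667
yellow [284.1008 228.4523] 367 xy [ 0.4679 -0.0888] r 0.4762077764122376 w 0.04095109781343148
green [343.3125 257.9574] 352 xy [ 0.4102 -0.2012] r 0.4569327340264751 w 0.04035525699948572
blue [275.5015 130.8607] 323 xy [ 0.6705 -0.0755] r 0.67476574085676 w 0.041320755678558134
blue [388.3773 202.6136] 220 xy [ 0.518  -0.2968] r 0.5970117373128518 w 0.03976194182620307
blue [142.2268 238.6048] 291 xy [0.4582 0.2085] r 0.5033845695185954 w 0.051110663009018065
scene red [169.931  166.7126] 261 [ 0.5421 -0.1897]
scene red [ 94.4463 191.722 ] 410 [ 0.6146 -0.3176]
scene red [379.2837 208.1612] 490 [0.5564 0.2309]
scene yellow [224.9142 144.7425] 268 [ 0.474  -0.0896]
scene yellow [324.2216 178.0748] 361 [0.4846 0.1212]
scene green [176.3447 122.0485] 206 [ 0.4133 -0.2042]
scene green [333.5612 213.0579] 449 [0.5756 0.1392]
scene blue [119.2712 158.2203] 236 [ 0.527  -0.2964]
scene blue [366.7344 173.5772] 369 [0.4653 0.2122]
scene blue [216.0491 227.0684] 468 [ 0.6768 -0.077 ]
scene blue [345.9634 233.1829] 82 [0.6218 0.162 ]
[[ 0.5536 -0.0826  0.01  ]] [[ 0.6354 -0.2088  0.024 ]] [[ 0.3822 -0.3174  0.03  ]]
```

Run:
```python
from h import *
np.set_printoptions(precision=4,suppress=True)
for n,(x0,x1,y0,y1) in dict(top=(95,220,145,270),scene=(290,420,140,245)).items():
    f=viewer.grab_frame(n); h=cv2.cvtColor(f["image"],cv2.COLOR_BGR2HSV)
    m=np.zeros(h.shape[:2],np.uint8); m[y0:y1,x0:x1]=cv2.inRange(h,(0,0,150),(180,60,255))[y0:y1,x0:x1]
    c=max(cv2.findContours(m,cv2.RETR_EXTERNAL,cv2.CHAIN_APPROX_NONE)[0],key=cv2.contourArea)
    p=onplane(f,c[:,0],.024)[:,:2].astype(np.float32)
    r=cv2.minAreaRect(p*1000); print(n,r)
    a=np.deg2rad(r[2]); u=np.array([np.cos(a),np.sin(a)])*.046; v=np.array([-u[1],u[0]]); C=np.array(r[0])/1000
    print([C+i*u+j*v for i in(1,-1) for j in(1,-1)])
```

```text
top ((524.7318115234375, 177.27032470703125), (188.2008056640625, 187.96603393554688), 11.645635604858398)
[array([0.5605, 0.2316]), array([0.5791, 0.1415]), array([0.4704, 0.213 ]), array([0.489 , 0.1229])]
scene ((524.2504272460938, 175.69769287109375), (190.51568603515625, 190.74166870117188), 11.730010032653809)
[array([0.5599, 0.2301]), array([0.5786, 0.14  ]), array([0.4699, 0.2114]), array([0.4886, 0.1213])]
```

Request:
{"fn": "apply_moves", "kwargs": {
  "commands": [
    [[-1,0.2,-0.23,0,0],[-1,0.2,-0.23,0,0],[-1,0.2,-0.23,0,0],[-1,0.2,-0.23,0,0],[-1,0.2,-0.23,0,0],[-1,0.2,-0.23,0,0],[-1,0.2,-0.23,0,0],[-1,0.2,-0.23,0,0],[-1,0.2,-0.23,0,0],[-1,0.2,-0.23,0,0],[-1,0.15,-0.23,0,0],[-1,0,-0.23,0,0]]
  ],
  "force": 20
}}

```text
t: 1.5
eef_pos: [0.6005, 0.1629, 0.2475]
ee_rot: [3.141, -0.0, -0.369]
force: [0.7, -0.6, -1.0]
width: 0.0873
gripper_force: 0.0
```

Request:
{"fn": "apply_moves", "kwargs": {
  "commands": [
    [[-1,0.04,-0.13,0,0],[-1,0.04,-0.13,0,0],[-1,0.04,-0.13,0,0],[-1,0.04,-0.13,0,0],[-1,0.04,-0.13,0,0],[-1,0.04,-0.13,0,0],[-1,0.04,-0.13,0,0],[-1,0.04,-0.13,0,0],[-1,0.04,-0.13,0,0],[-1,0,0,-0.15,0],[-1,0,0,-0.15,0],[-1,0,0,0,0]]
  ]
}}

```text
t: 2.7
eef_pos: [0.6675, -0.0697, 0.1839]
ee_rot: [3.139, 0.007, -0.369]
force: [-0.1, -0.1, -0.3]
width: 0.0876
gripper_force: 0.0
```

Run:
```python
from h import *
f=viewer.grab_frame("wrist"); cv2.imwrite("pics/w1.png",f["image"])
for n,l in blobs(f["image"]).items():
    for c,s in l: print(n,c,s,onplane(f,[c],.084)[0])
```

```text
green [406.35620053 155.25065963] [397 141  18  30 379] [ 0.66216197 -0.19015201  0.084     ]
blue [120.96413421  12.56806788] [  70    0  121   36 2593] [ 0.8271533  -0.03220096  0.084     ]
blue [267.86660738 193.19119609] [ 242  166   53   55 2249] [ 0.67217215 -0.079668    0.084     ]
blue [118.78125 260.75   ] [114 256  12  11  64] [0.66178289 0.06103119 0.084     ]
```

View pics/w1.png

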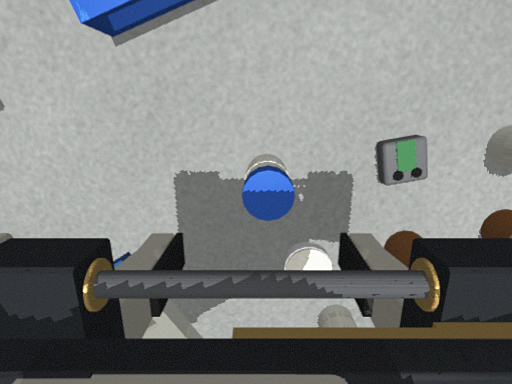

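The wrist view shows the blue lid centred at (268,193), between the open fingers. That puts it at (0.672, -0.080), which agrees with the other two views.

Request:
{"fn": "apply_moves", "kwargs": {
  "commands": [
    [[-1,0.028,-0.04,-0.1,0],[-1,0,0,-0.15,0],[-1,0,0,-0.15,0],[-1,0,0,-0.15,0],[-1,0,0,-0.05,0],[-1,0,0,0,0],[1,0,0,0,0],[1,0,0,0,0],[1,0,0,0,0],[1,0,0,0,0],[1,0,0,0,0],[1,0,0,0,0]]
  ],
  "force": 20
}}

```text
t: 3.95
eef_pos: [0.6758, -0.0774, 0.0688]
ee_rot: [-3.141, -0.0, -0.368]
force: [-0.6, 0.3, 0.7]
width: 0.0455
gripper_force: 0.9
```

Request:
{"fn": "apply_moves", "kwargs": {
  "commands": [
    [[1,0,0,0,0],[1,0,0,0,0],[1,0,0,0,0],[1,0,0,0.05,0],[1,0,0,0.1,0],[1,0,0,0.1,0],[1,0,0,0.1,0],[1,0,0,0.1,0],[1,0,0,0.1,0],[1,0,0,0,0]]
  ]
}}

```text
t: 4.95
eef_pos: [0.6774, -0.0773, 0.1825]
ee_rot: [-3.139, -0.005, -0.367]
force: [1.0, -0.4, -1.8]
width: 0.0417
gripper_force: 19.9
```

Request:
{"fn": "apply_moves", "kwargs": {
  "commands": [
    [[1,-0.05,0.07,0,0],[1,-0.1,0.14,0,0],[1,-0.1,0.14,0,0],[1,-0.1,0.14,0,0],[1,-0.1,0.14,0,0],[1,-0.1,0.14,0,0],[1,-0.1,0.14,0,0],[1,-0.1,0.14,0,0],[1,-0.1,0.14,0,0],[1,-0.1,0.14,0,0],[1,-0.08,0.11,0,0],[1,0,0,0,0]]
  ]
}}

```text
t: 6.15
eef_pos: [0.4673, 0.2125, 0.178]
ee_rot: [3.141, 0.001, -0.365]
force: [0.1, -0.5, -0.5]
width: 0.0415
gripper_force: 19.9
```

Run:
```python
from h import *
s=arm.get_state();print(s["eef_pos"],s["ee_rot"],s["width"])
f=viewer.grab_frame("wrist"); cv2.imwrite("pics/w2.png",f["image"])
for n,l in blobs(f["image"]).items():
    for c,q in l: print(n,c,q,onplane(f,[c],.084+s["eef_pos"][2]-.069)[0])
```

```text
[0.4673336  0.21251367 0.17796667] [ 3.14119525e+00  9.57585765e-04 -3.64864296e-01] 0.04153762389065293
red [208.89320935  99.94026486] [ 169   59   80   82 3549] [0.5471973  0.20103678 0.19296667]
yellow [340.08071885 129.76119403] [ 303   92   75   77 3283] [0.51903402 0.15807648 0.19296667]
green [291.59244631  42.63687978] [ 251    0   81   88 4051] [0.55455398 0.16553938 0.19296667]
blue [183.29278642  39.0834512 ] [128   0 111  81 707] [0.56938982 0.20122839 0.19296667]
blue [261.10828283 175.70181818] [ 225  144   72   57 2475] [0.51292556 0.19308368 0.19296667]
blue [386.55050505 167.68686869] [359 152  55  33 198] [0.49808189 0.14496484 0.19296667]
blue [335.64748201 197.51798561] [317 185  40  25 139] [0.49334811 0.16763303 0.19296667]
blue [260.92749893 254.21578722] [ 220  234   83   36 2331] [0.48010496 0.20568775 0.19296667]
blue [260.563129   310.55855444] [ 216  298   91   29 2186] [0.45307612 0.21618438 0.19296667]
```

View pics/w2.png

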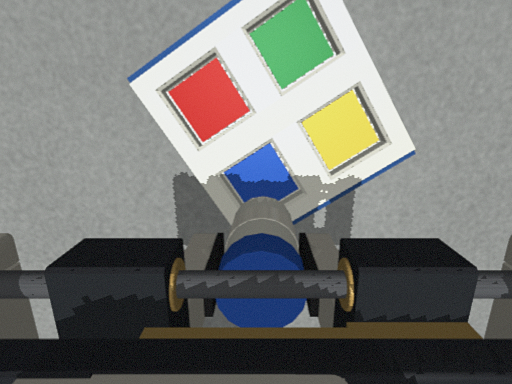

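The wrist view shows the blue jar upright between the fingers, lid centre about (260,283). The blue pad is just ahead, and the red, green and yellow pads are free.

Request:
{"fn": "apply_moves", "kwargs": {
  "commands": [
    [[1,0.02,0,-0.1,0],[1,0,0,-0.1,0],[1,0,0,-0.1,0],[1,0,0,-0.1,0],[1,0,0,-0.05,0],[1,0,0,-0.02,0],[1,0,0,-0.01,0],[1,0,0,0,0],[1,0,0,0,0]]
  ]
}}

```text
t: 7.1
eef_pos: [0.4741, 0.2109, 0.0833]
ee_rot: [-3.14, -0.001, -0.368]
force: [0.5, -0.1, -1.9]
width: 0.0415
gripper_force: 19.9
```

Request:
{"fn": "apply_moves", "kwargs": {
  "commands": [
    [[1,-0.01,0,-0.015,0],[1,0,0,-0.01,0],[1,0,0,0,0],[1,0,0,0,0]]
  ]
}}

```text
t: 7.5
eef_pos: [0.4717, 0.2107, 0.0776]
ee_rot: [3.142, -0.0, -0.368]
force: [1.0, 1.0, -0.5]
width: 0.0417
gripper_force: 19.9
```

Request:
{"fn": "apply_moves", "kwargs": {
  "commands": [
    [[1,0,0,-0.007,0],[1,0,0,0,0],[1,0,0,0,0],[-0.5,0,0,0,0],[-0.5,0,0,0,0],[-0.5,0,0,0,0],[-0.5,0,0,0.05,0],[-0.5,0,0,0.15,0],[-0.5,0,0,0.15,0],[-0.5,0,0,0.15,0],[-0.5,0,0,0.05,0]]
  ]
}}

```text
t: 8.6
eef_pos: [0.473, 0.2116, 0.1902]
ee_rot: [-3.137, -0.003, -0.367]
force: [0.4, -0.3, -0.0]
width: 0.0658
gripper_force: 0.0
```

Request:
{"fn": "apply_moves", "kwargs": {
  "commands": [
    [[-0.8,0,-0.15,0,0],[-0.8,0,-0.15,0,0],[-0.8,0,-0.15,0,0],[-0.8,0,-0.15,0,0],[-0.8,0,-0.15,0,0],[-0.8,0,-0.15,0,0],[-0.8,0,-0.15,0,0],[-0.8,0,-0.15,0,0],[-0.8,0,-0.15,0,0],[-0.8,0,-0.15,0,0],[-0.8,0,0,0,0]]
  ]
}}

```text
t: 9.7
eef_pos: [0.4712, -0.0917, 0.1862]
ee_rot: [3.141, 0.0, -0.371]
force: [-0.8, 0.6, 0.3]
width: 0.0784
gripper_force: 0.0
```

```bash
cat > look.py <<'E'
from h import *
import sys
s=arm.get_state();print(s["eef_pos"],s["width"],s["t"])
f=viewer.grab_frame("wrist"); cv2.imwrite(f"pics/{sys.argv[1]}.png",f["image"])
for n,l in blobs(f["image"]).items():
    for c,q in l: print(n,c.round(),q[2:],onplane(f,[c],.084)[0,:2].round(4))
E
python3 look.py w3
python3 - <<'E'
from h import *
g=viewer.grab_frame("top"); cv2.imwrite("pics/t1.png",g["image"])
E
```

```text
[ 0.47116467 -0.09173565  0.18620036] 0.07844844221450788 9.7
red [356.  81.] [  56   55 1835] [ 0.5322 -0.1913]
yellow [261. 204.] [  52   54 2187] [ 0.4689 -0.0931]
yellow [ 69. 226.] [  59   32 1153] [0.5089 0.0635]
green [ 17. 168.] [  47   66 1859] [0.5663 0.0753]
green [411. 217.] [  57   48 2112] [ 0.4142 -0.2044]
blue [491.  47.] [  43   58 1699] [ 0.5194 -0.2863]
```

View pics/t1.png

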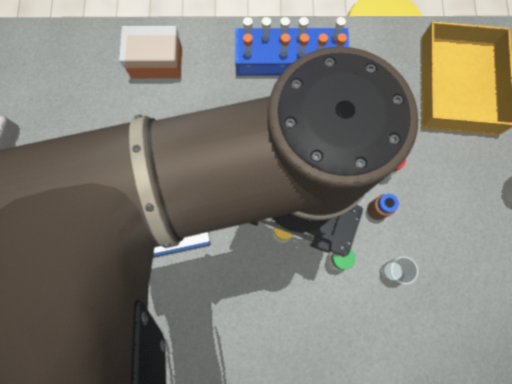

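The arm hides the carrier in this top view. The ambers and the green jar have not moved. The wrist view puts the yellow jar at (0.469, -0.093), right under the tool.

Request:
{"fn": "apply_moves", "kwargs": {
  "commands": [
    [[-0.8,0,0,-0.1,0],[-0.8,0,0,-0.15,0],[-0.8,0,0,-0.15,0],[-0.8,0,0,-0.15,0],[-0.8,0,0,-0.05,0],[-0.8,0,0,0,0],[1,0,0,0,0],[1,0,0,0,0],[1,0,0,0,0],[1,0,0,0,0],[1,0,0,0,0],[1,0,0,0,0]]
  ]
}}

```text
t: 11.0
eef_pos: [0.4719, -0.0895, 0.0665]
ee_rot: [-3.141, -0.0, -0.368]
force: [1.2, -0.3, 3.2]
width: 0.0421
gripper_force: 19.9
```

Request:
{"fn": "apply_moves", "kwargs": {
  "commands": [
    [[1,0,0,0,0],[1,0,0,0,0],[1,0,0,0,0],[1,0,0,0,0]]
  ]
}}

```text
t: 11.4
eef_pos: [0.472, -0.0895, 0.0665]
ee_rot: [3.142, -0.0, -0.368]
force: [-1.2, -0.9, 5.7]
width: 0.0416
gripper_force: 19.9
```

Request:
{"fn": "apply_moves", "kwargs": {
  "commands": [
    [[1,0,0,0.05,0],[1,0,0,0.1,0],[1,0,0,0.1,0],[1,0,0,0.1,0],[1,0,0,0.1,0],[1,0,0,0.1,0],[1,0.005,0.06,0,0],[1,0.01,0.125,0,0],[1,0.01,0.125,0,0],[1,0.01,0.125,0,0],[1,0.01,0.125,0,0],[1,0.01,0.125,0,0]]
  ]
}}

```text
t: 12.6
eef_pos: [0.482, 0.049, 0.1756]
ee_rot: [3.141, 0.001, -0.368]
force: [0.3, 0.1, -0.5]
width: 0.042
gripper_force: 19.9
```

Request:
{"fn": "apply_moves", "kwargs": {
  "commands": [
    [[1,0.01,0.125,0,0],[1,0.01,0.125,0,0],[1,0.01,0.12,0,0],[1,0,0,0,0],[1,0,0,0,0],[1,0,0,0,0]]
  ]
}}

```text
t: 13.2
eef_pos: [0.4881, 0.1214, 0.1757]
ee_rot: [3.141, 0.001, -0.368]
force: [-0.8, -0.1, -1.7]
width: 0.0416
gripper_force: 19.9
```

```bash
python3 look.py w4
```

```text
[0.48812639 0.1213539  0.17572495] 0.04155597080056981 13.2
red [132. 156.] [  75   73 2952] [0.5594 0.1954]
yellow [261. 178.] [  73   56 2425] [0.5093 0.1115]
yellow [261. 255.] [  86   37 2340] [0.4488 0.1348]
yellow [261. 311.] [  94   30 2368] [0.3976 0.1547]
green [208. 103.] [  78   82 3501] [0.5737 0.1268]
blue [137.  76.] [ 166  125 1030] [0.6078 0.1656]
blue [183. 214.] [ 65  37 737] [0.5036 0.1794]
```

View pics/w4.png

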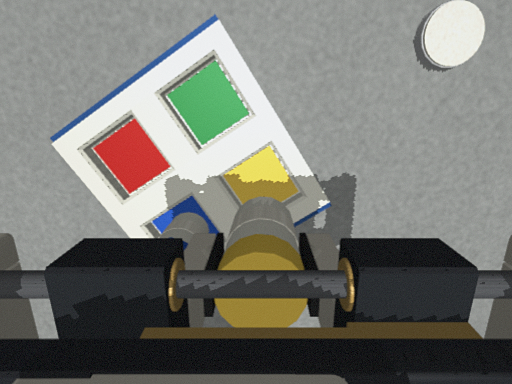

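The wrist view shows the blue jar standing in the blue pocket at about (187,228). The yellow jar is held upright at (261,280), above its pad.

Request:
{"fn": "apply_moves", "kwargs": {
  "commands": [
    [[1,0,0,-0.1,0],[1,0,0,-0.1,0],[1,0,0,-0.1,0],[1,0,0,-0.1,0],[1,0,0,-0.05,0],[1,0,0,-0.03,0],[1,0,0,-0.015,0],[1,0,0,0,0],[1,0,0,0,0]]
  ]
}}

```text
t: 14.15
eef_pos: [0.4891, 0.1218, 0.0778]
ee_rot: [-3.141, -0.001, -0.368]
force: [1.0, -0.1, 0.4]
width: 0.0423
gripper_force: 19.9
```

Request:
{"fn": "apply_moves", "kwargs": {
  "commands": [
    [[1,0,0,-0.01,0],[1,0,0,-0.005,0],[1,0,0,0,0],[1,0,0,0,0],[-0.4,0,0,0,0],[-0.4,0,0,0,0],[-0.4,0,0,0,0],[-0.4,0,0,0.05,0],[-0.4,0,0,0.15,0],[-0.4,0,0,0.15,0],[-0.4,0,0,0.15,0],[-0.4,0,0,0.05,0]]
  ]
}}

```text
t: 15.35
eef_pos: [0.4901, 0.1223, 0.1881]
ee_rot: [-3.138, -0.004, -0.367]
force: [1.2, 0.7, -0.4]
width: 0.0615
gripper_force: 0.0
```

Request:
{"fn": "apply_moves", "kwargs": {
  "commands": [
    [[-0.8,-0.032,-0.135,0,0],[-0.8,-0.032,-0.135,0,0],[-0.8,-0.032,-0.135,0,0],[-0.8,-0.032,-0.135,0,0],[-0.8,-0.032,-0.135,0,0],[-0.8,-0.032,-0.135,0,0],[-0.8,-0.032,-0.135,0,0],[-0.8,-0.032,-0.135,0,0],[-0.8,-0.032,-0.135,0,0],[-0.8,-0.032,-0.135,0,0],[-0.8,-0.032,-0.135,0,0],[-0.8,-0.032,-0.135,0,0]]
  ]
}}

```text
t: 16.55
eef_pos: [0.4114, -0.2034, 0.1845]
ee_rot: [-3.141, -0.0, -0.368]
force: [0.4, -0.2, 0.2]
width: 0.0789
gripper_force: 0.0
```

Request:
{"fn": "apply_moves", "kwargs": {
  "commands": [
    [[-0.8,0,0,0,0],[-0.8,0,0,0,0]]
  ]
}}

```text
t: 16.75
eef_pos: [0.4115, -0.2028, 0.1842]
ee_rot: [-3.142, 0.0, -0.37]
force: [0.0, -0.4, 0.7]
width: 0.0789
gripper_force: 0.0
```

```bash
python3 look.py w5
```

```text
[ 0.4115263  -0.20279226  0.18421043] 0.07885119536793504 16.75
red [188.  58.] [  57   58 1916] [ 0.5304 -0.195 ]
green [264. 203.] [  51   54 2161] [ 0.4106 -0.2068]
blue [335.  25.] [  57   52 1740] [ 0.5128 -0.2981]
```

View pics/w5.png

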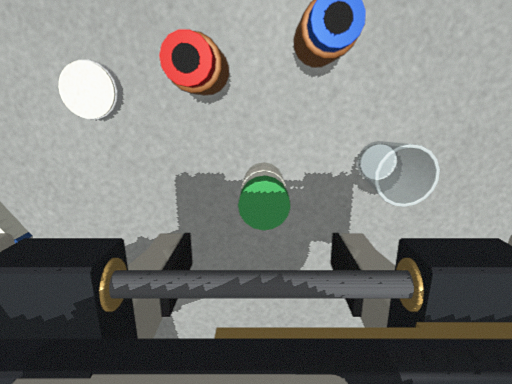

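The wrist view shows the green lid at (264,203). The beaker's left edge is at about column 361, well outside the right finger. Both ambers stand ahead at (188,58) and (335,25).

Request:
{"fn": "apply_moves", "kwargs": {
  "commands": [
    [[-0.8,0,-0.008,-0.1,0],[-0.8,0,0,-0.15,0],[-0.8,0,0,-0.15,0],[-0.8,0,0,-0.15,0],[-0.8,0,0,-0.04,0],[-0.8,0,0,0,0],[1,0,0,0,0],[1,0,0,0,0],[1,0,0,0,0],[1,0,0,0,0],[1,0,0,0,0],[1,0,0,0,0]]
  ]
}}

```text
t: 18.0
eef_pos: [0.4121, -0.2041, 0.0665]
ee_rot: [-3.141, -0.001, -0.368]
force: [-1.4, 0.1, 3.1]
width: 0.042
gripper_force: 19.9
```

Request:
{"fn": "apply_moves", "kwargs": {
  "commands": [
    [[1,0,0,0,0],[1,0,0,0,0],[1,0,0,0,0],[1,0,0,0,0]]
  ]
}}

```text
t: 18.4
eef_pos: [0.4122, -0.2041, 0.0665]
ee_rot: [3.142, -0.0, -0.368]
force: [-1.1, -0.8, 4.7]
width: 0.0416
gripper_force: 20.0
```

Request:
{"fn": "apply_moves", "kwargs": {
  "commands": [
    [[1,0,0,0.05,0],[1,0,0,0.1,0],[1,0,0,0.1,0],[1,0,0,0.1,0],[1,0,0,0.1,0],[1,0,0,0.1,0],[1,0,0,0,0],[1,0.03,0.065,0,0],[1,0.065,0.14,0,0],[1,0.065,0.14,0,0],[1,0.065,0.14,0,0],[1,0.065,0.14,0,0]]
  ]
}}

```text
t: 19.6
eef_pos: [0.4696, -0.0778, 0.1756]
ee_rot: [3.141, 0.001, -0.368]
force: [1.0, 0.0, -1.8]
width: 0.0419
gripper_force: 19.9
```

Request:
{"fn": "apply_moves", "kwargs": {
  "commands": [
    [[1,0.065,0.14,0,0],[1,0.065,0.14,0,0],[1,0.065,0.14,0,0],[1,0.07,0.14,0,0],[1,0.07,0.14,0,0],[1,0.07,0.14,0,0],[1,0.07,0.14,0,0],[1,0.07,0.12,0,0],[1,0,0,0,0],[1,0,0,0,0]]
  ]
}}

```text
t: 20.6
eef_pos: [0.5782, 0.1412, 0.1749]
ee_rot: [3.14, 0.002, -0.367]
force: [-1.2, -0.6, -0.1]
width: 0.0417
gripper_force: 19.9
```

Request:
{"fn": "apply_moves", "kwargs": {
  "commands": [
    [[1,0,0,-0.1,0],[1,0,0,-0.1,0],[1,0,0,-0.1,0],[1,0,0,-0.1,0],[1,0,0,-0.05,0],[1,0,0,-0.03,0],[1,0,0,-0.01,0],[1,0,0,0,0],[1,0,0,0,0]]
  ]
}}

```text
t: 21.5
eef_pos: [0.5794, 0.1412, 0.079]
ee_rot: [-3.141, -0.001, -0.368]
force: [-0.2, 0.7, -1.0]
width: 0.042
gripper_force: 19.9
```

Request:
{"fn": "apply_moves", "kwargs": {
  "commands": [
    [[1,0,0,-0.015,0],[1,0,0,-0.006,0],[1,0,0,0,0],[1,0,0,0,0],[-0.4,0,0,0,0],[-0.4,0,0,0,0],[-0.4,0,0,0,0],[-0.4,0,0,0.05,0],[-0.4,0,0,0.15,0],[-0.4,0,0,0.15,0],[-0.4,0,0,0.15,0],[-0.4,0,0,0.05,0]]
  ]
}}

```text
t: 22.7
eef_pos: [0.5805, 0.1417, 0.1883]
ee_rot: [-3.138, -0.004, -0.367]
force: [0.2, 0.8, 0.3]
width: 0.0611
gripper_force: 0.0
```

Request:
{"fn": "apply_moves", "kwargs": {
  "commands": [
    [[-0.7,0.01,-0.145,0,0],[-0.7,0.01,-0.145,0,0],[-0.7,0.01,-0.145,0,0],[-0.7,0.01,-0.145,0,0],[-0.7,0.01,-0.145,0,0],[-0.7,0.01,-0.145,0,0],[-0.7,0.01,-0.145,0,0],[-0.7,0.01,-0.145,0,0],[-0.7,0.01,-0.145,0,0],[-0.7,0.01,-0.145,0,0],[-0.7,0.01,-0.145,0,0],[-0.7,0.01,-0.145,0,0]]
  ]
}}

```text
t: 23.9
eef_pos: [0.6027, -0.2081, 0.1841]
ee_rot: [-3.142, 0.0, -0.368]
force: [1.1, -0.6, 0.6]
width: 0.0745
gripper_force: 0.0
```

Request:
{"fn": "apply_moves", "kwargs": {
  "commands": [
    [[-0.7,0.01,-0.139,0,0],[-0.7,0.01,-0.139,0,0],[-0.7,0.01,-0.139,0,0],[-0.7,0,-0.139,0,0],[-0.7,0,0,0,0],[-0.7,0,0,0,0]]
  ]
}}

```text
t: 24.5
eef_pos: [0.6084, -0.3186, 0.1836]
ee_rot: [-3.142, 0.001, -0.369]
force: [-0.2, 0.5, -0.0]
width: 0.0746
gripper_force: 0.0
```

```bash
python3 look.py w6
```

```text
[ 0.60842092 -0.31860554  0.18355359] 0.07457762596583689 24.5
red [263. 201.] [  51   54 2222] [ 0.6095 -0.3226]
red [177. 323.] [ 29  37 443] [ 0.5286 -0.207 ]
yellow [368.  10.] [ 101   30 1619] [ 0.7105 -0.4374]
green [151. 196.] [ 16  19 182] [ 0.6454 -0.2403]
blue [5. 3.] [15  8 78] [ 0.8022 -0.2113]
blue [278. 308.] [ 40  20 425] [ 0.5098 -0.2991]
```

View pics/w6.png

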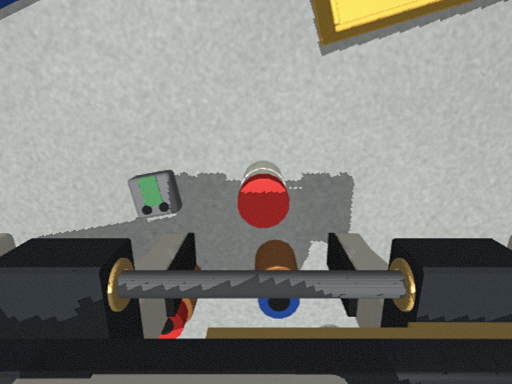

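The wrist view shows the red lid, without a spot, at (263,201). The timer is at (155,195) and well clear. The ambers are behind the tool, off the finger line.

Request:
{"fn": "apply_moves", "kwargs": {
  "commands": [
    [[-0.7,0.01,-0.006,-0.1,0],[-0.7,0,0,-0.15,0],[-0.7,0,0,-0.15,0],[-0.7,0,0,-0.15,0],[-0.7,0,0,-0.04,0],[-0.7,0,0,0,0],[1,0,0,0,0],[1,0,0,0,0],[1,0,0,0,0],[1,0,0,0,0],[1,0,0,0,0],[1,0,0,0,0]]
  ]
}}

```text
t: 25.75
eef_pos: [0.6112, -0.3196, 0.0667]
ee_rot: [3.141, -0.001, -0.368]
force: [-0.4, 0.0, 4.6]
width: 0.0418
gripper_force: 19.9
```

Request:
{"fn": "apply_moves", "kwargs": {
  "commands": [
    [[1,0,0,0,0],[1,0,0,0,0],[1,0,0,0,0],[1,0,0,0,0]]
  ]
}}

```text
t: 26.15
eef_pos: [0.6113, -0.3197, 0.0667]
ee_rot: [3.141, -0.001, -0.368]
force: [-1.0, -0.8, 5.9]
width: 0.0418
gripper_force: 19.9
```

Request:
{"fn": "apply_moves", "kwargs": {
  "commands": [
    [[1,0,0,0.05,0],[1,0,0,0.1,0],[1,0,0,0.1,0],[1,0,0,0.1,0],[1,0,0,0.1,0],[1,0,0,0.1,0],[1,0,0,0.1,0],[1,0,0,0,0],[1,0,0.075,0,0],[1,-0.013,0.14,0,0],[1,-0.013,0.14,0,0],[1,-0.013,0.14,0,0]]
  ]
}}

```text
t: 27.35
eef_pos: [0.602, -0.2187, 0.1944]
ee_rot: [3.141, 0.003, -0.368]
force: [0.2, -0.1, -1.8]
width: 0.0414
gripper_force: 19.9
```

Request:
{"fn": "apply_moves", "kwargs": {
  "commands": [
    [[1,-0.013,0.14,0,0],[1,-0.013,0.14,0,0],[1,-0.013,0.14,0,0],[1,-0.013,0.14,0,0],[1,-0.013,0.14,0,0],[1,-0.013,0.14,0,0],[1,-0.013,0.14,0,0],[1,-0.013,0.14,0,0],[1,-0.013,0.14,0,0],[1,-0.013,0.14,0,0],[1,-0.013,0.14,0,0],[1,-0.013,0.14,0,0]]
  ]
}}

```text
t: 28.55
eef_pos: [0.5705, 0.117, 0.1947]
ee_rot: [3.14, 0.002, -0.368]
force: [0.8, -0.6, -2.1]
width: 0.0417
gripper_force: 19.9
```

Request:
{"fn": "apply_moves", "kwargs": {
  "commands": [
    [[1,-0.02,0.14,0,0],[1,-0.02,0.14,0,0],[1,-0.02,0.14,0,0],[1,0,0.16,0,0],[1,0,0,0,0],[1,0,0,0,0],[1,0,0,0,0]]
  ]
}}

```text
t: 29.25
eef_pos: [0.5591, 0.2312, 0.1951]
ee_rot: [3.14, 0.001, -0.368]
force: [-0.9, 0.2, -1.2]
width: 0.0418
gripper_force: 19.9
```

Request:
{"fn": "apply_moves", "kwargs": {
  "commands": [
    [[1,0,0,-0.1,0],[1,0,0,-0.1,0],[1,0,0,-0.1,0],[1,0,0,-0.1,0],[1,0,0,-0.1,0],[1,0,0,-0.05,0],[1,0,0,-0.03,0],[1,0,0,-0.01,0],[1,0,0,0,0],[1,0,0,0,0]]
  ]
}}

```text
t: 30.25
eef_pos: [0.5604, 0.2319, 0.0788]
ee_rot: [-3.14, -0.001, -0.368]
force: [0.3, 0.1, -1.3]
width: 0.0421
gripper_force: 19.9
```

Request:
{"fn": "apply_moves", "kwargs": {
  "commands": [
    [[1,0,0,-0.015,0],[1,0,0,-0.005,0],[1,0,0,0,0],[1,0,0,0,0],[-0.4,0,0,0,0],[-0.4,0,0,0,0],[-0.4,0,0,0,0],[-0.4,0,0,0.05,0],[-0.4,0,0,0.15,0],[-0.4,0,0,0.15,0],[-0.4,0,0,0.15,0],[-0.4,0,0,0.1,0]]
  ]
}}

```text
t: 31.45
eef_pos: [0.5606, 0.232, 0.1972]
ee_rot: [-3.139, -0.002, -0.367]
force: [0.1, -0.8, 0.9]
width: 0.0613
gripper_force: 0.0
```

Request:
{"fn": "apply_moves", "kwargs": {
  "commands": [
    [[-0.4,-0.08,0.12,0.03,0],[-0.4,-0.12,0.12,0.03,0],[-0.4,-0.12,0.12,0.03,0],[-0.4,-0.12,0.12,0.03,0],[-0.4,-0.12,0.12,0.03,0],[-0.4,-0.12,0.12,0.03,0],[-0.4,-0.12,0.12,0.03,0],[-0.4,-0.12,0.12,0.03,0],[-0.4,-0.12,0.12,0.03,0],[-0.4,-0.12,0.12,0.03,0],[-0.4,-0.12,0.12,0.03,0],[-0.4,-0.12,0.12,0,0]]
  ]
}}

```text
t: 32.65
eef_pos: [0.2789, 0.5209, 0.2619]
ee_rot: [-3.139, 0.0, -0.367]
force: [-0.3, -0.3, 0.2]
width: 0.0616
gripper_force: 0.0
```

Request:
{"fn": "apply_moves", "kwargs": {
  "commands": [
    [[-0.4,-0.04,0.15,0,0],[-0.4,-0.04,0.15,0,0],[-0.4,-0.04,0.15,0,0],[-0.4,-0.04,0.15,0,0],[-0.4,0,0,0,0],[-0.4,0,0,0,0]]
  ]
}}

```text
t: 33.25
eef_pos: [0.2475, 0.6399, 0.2597]
ee_rot: [3.141, -0.0, -0.367]
force: [-0.4, -0.9, 1.0]
width: 0.0609
gripper_force: 0.0
```

Run:
```python
from h import *
T=dict(red=(.560,.231),green=(.579,.141),blue=(.470,.212),yellow=(.4885,.122)); R={}
for v in("top","scene"):
    f=viewer.grab_frame(v); cv2.imwrite(f"pics/{v}9.png",f["image"])
    for n,l in blobs(f["image"]).items():
        for c,s in l:
            p=onplane(f,[c],.092)[0,:2]
            if .3<p[0]<.7 and -.4<p[1]<.35: print(v,n,c.round(),s[2:],p.round(4),"err",(p-T[n]).round(4))
```

```text
top red [121. 184.] [ 20  19 305] [0.5574 0.2317] err [-0.0026  0.0007]
top red [142. 183.] [ 9 11 64] [0.5585 0.1915] err [-0.0015 -0.0395]
top red [333. 196.] [ 20  19 249] [ 0.5297 -0.1867] err [-0.0303 -0.4177]
top yellow [180. 220.] [ 31  25 485] [0.4836 0.1121] err [-0.0049 -0.0099]
top blue [388. 203.] [ 20  18 220] [ 0.5164 -0.2938] err [ 0.0464 -0.5058]
top blue [127. 225.] [ 17  11 119] [0.4757 0.2154] err [0.0057 0.0034]
scene red [170. 167.] [ 19  20 265] [ 0.5493 -0.1866] err [-0.0107 -0.4176]
scene red [388. 185.] [ 23  22 410] [0.5652 0.2298] err [ 0.0052 -0.0012]
scene red [369. 209.] [12 19 94] [0.6233 0.1919] err [ 0.0633 -0.0391]
scene yellow [328. 154.] [ 20  19 276] [0.4922 0.1212] err [ 0.0037 -0.0008]
scene green [339. 188.] [ 20  18 298] [0.5795 0.1403] err [ 0.0005 -0.0007]
scene blue [373. 150.] [ 21  21 351] [0.4757 0.2089] err [ 0.0057 -0.0031]
scene blue [119. 158.] [ 19  19 236] [ 0.5342 -0.2919] err [ 0.0642 -0.5039]
scene blue [400. 227.] [24  5 74] [0.6579 0.2418] err [0.1879 0.0298]
scene blue [345. 233.] [25  6 83] [0.6778 0.1465] err [ 0.2078 -0.0655]
```

View pics/scene9.png

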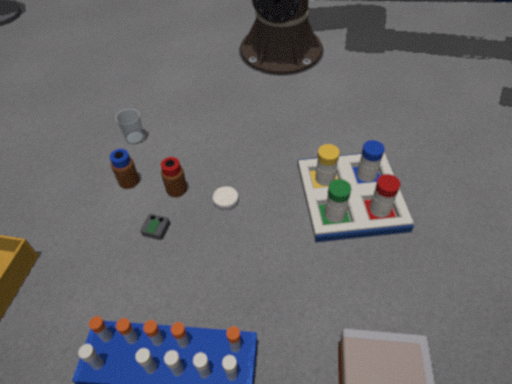

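View pics/top9.png

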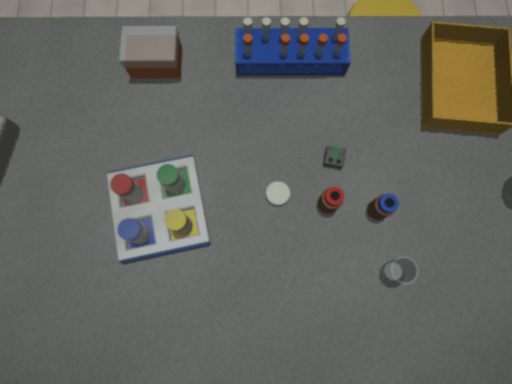

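Both views show all four jars upright in the pockets of their own colour, a few mm from the pad centres. The ambers are at the same pixels as at the start, (333,196) and (388,203), and the arm is clear.

```bash
python3 -c "
from station import arm
print(arm.job_done())"
```

```text
the job is handed in; nothing more can be done
None
```

The job is handed in at about 33 s of robot time: all four jars stand upright in the pockets matching their lids, and both amber bottles are where they began (last camera check; the hand-in gave no verdict).

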